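Tip the wiper refills out of the tilt-out bin

TASK

A wooden keeper block in the slots at the front of the tilt-out bin locks it: lift the keeper straight up out of its slots and stand it upright on the bare counter. Then tip the bin forward by its handle bar just far enough, never more than 50 degrees, that its flap swings open and all three wiper refills slide out into the drip tray, and tip the bin back fully upright. Leave the jar and the tire gauge where they are.

Things in the scene. Friction and masses are not known exactly. Their poses are not given: they have to be found in the camera images.
- stand: fixed grey stand under the bin. Origin on the counter straight below the middle of the bin's hinge line; +x the bin's front, the way it tips; y along the hinge; z up. Two steel slot posts, y = +-79 to +-101 mm, x = 2 to 34 mm, 154 mm high, take the keeper's ends: slots 18 mm wide, open on top, bottoms at z = 82 mm; the 158 mm between the posts is open once the keeper is out
- bin_hinge (a point): middle of the bin's hinge line: the bin's front bottom edge, 100 mm above the counter; the hinge line runs along the stand's y
- bin_handle (a point): middle of the bin's handle, a round bar 12 mm thick, 150 mm long, parallel to the hinge, moving with the bin. Bin upright: 45 mm behind and 110 mm above the hinge line (210 mm above the counter). Held only at its ends by uprights; 46 mm clear beneath it to the bin's rim. It can turn between flat fingers as the bin tips. Axes: the bin's (x front, y along hinge, z up)
- bin (a joint): tilt of the orange bin (114 mm deep, 150 mm wide, walls 58 mm high, open top, 0.35 kg), rad: 0 upright at its stop, grows tipping forward; 0.87 = 50 degrees. Stiff pivot: needs 5 to 8 N at the bar and stays where left. With the keeper in it tips 0.15 at most. Refills slide at a tilt of 0.25 to 0.45, depending on friction, and leave within two seconds at 0.6
- flap (a joint): swing of the grey front flap (134 mm wide, 43 mm high), hung by its upper edge from the bin's front bar and swinging freely outwards, in rad relative to the bin: 0 shut; it hangs by its own weight, so it opens as the bin tips and shuts as the bin comes upright
- keeper_center (a point): centre, half-way up, of the wooden keeper: 116 mm high, 0.18 kg. Body 72 mm high, 26 thick (x), 152 wide (y), 184 over its end tongues; on top, in the middle, a grip tab 16 thick (x), 30 wide (y), from 14 to 58 mm above this centre. It starts in the slots, underside 82 mm above the counter, 2 to 3 mm play; free after rising 72 mm. On the counter its centre is 58 mm high
- refill1_center (a point): centre of a wiper refill in a rigid white sleeve 120 mm long (y), 28 mm wide (x), 18 mm high (z), 0.06 kg; at the start it lies across the bin, the front one of three
- refill2_center (a point): centre of a second refill like it, the middle one at the start
- refill3_center (a point): centre of a third refill like it, the rear one at the start
- tray: loose black drip tray, 210 mm (x) by 240 mm (y) outside, 35 mm high, walls and floor 5 mm thick, 0.5 kg; origin at the centre of its underside; it lies in front of the stand, its rear edge tucked under the stand's front edge. The counter beyond its far (+x) edge is bare for at least 120 mm
- jar: bystander: glass jar of clips, 74 mm across, 106 mm high; origin at the centre of its underside
- gauge: bystander: chrome tire gauge lying flat, 145 mm long, 18 mm high; origin beneath its middle
- keeper: the keeper's body frame: as keeper_center but at the middle of its underside
- refill1: the first refill's frame, at the middle of its underside
- refill2: the second refill's, likewise
- refill3: the third refill's, likewise
Things that resemble listed ones, but are neither listed nor needed, are in the scene too. What is shaped like the refill3 but pink is not meant.

How it is judged:
By the outcome, as a careful person would: the job done as asked, in the order asked, and still so for the second after the job is handed in, with the robot touching nothing.
It also fails if it takes over 67 s, if anything falls off the work surface, if the arm or the gripper's body presses on something with over 40 N, if the wrist force passes 120 N, or if a joint passes its speed limit or range.

ROBOT

A 6-joint arm with a two-finger parallel gripper is mounted at the origin on the work surface. World frame = base frame: x ahead of the robot, y to its left, z up, the work surface at z = 0. Lengths are in m, angles in rad, forces in N, time in s.
With the tool pointing down it reaches from about 0.35 to 0.975 m from the base axis. Payload 4.9 kg.
Tool frame: the origin (TCP) lies midway between the tips of the shut fingers; the grasp point (between the pads) lies 19 mm behind it; z points along the fingers, y is the line along which they close (so a half turn about z gives the same grasp; the last joint's range is limited). The gripper opens to 85 mm and grips with 20 to 120 N. Pads are 22 mm wide; open, the fingers measure 114 mm over their backs; the gripper's body (76 mm by 85 mm) begins 54 mm behind the grasp point. The pads swing forward as they close: fully open they stand 13 mm farther back than shut.
Start: joints at [0.993, 0.053, 1.613, -0, 1.476, -0.119], TCP at [0.277, 0.56, 0.231] pointing down, gripper open.
Joint ranges: [-3.01, 3.01], [-1.01, 2.22], [0.06, 2.58], [-1.02, 4.17], [0.09, 2.62], [-3.14, 3.14]. Speed limits (rad/s): [2.57, 2.57, 3.14, 3.14, 3.14, 3.14].

INTERFACE

Orientations are given as a rotation vector (axis times angle).
In Python, from station import telemetry, optics, ctrl gives the robot as it stands.
- The arm moves only by the shell command python3 -m pendant 'ROWS' [FORCE]. ROWS is JSON, one flat list of numbers, 7 for each row, row after row: the turn, a rotation vector about the tool's x, y, z as a fraction of full scale, then the shift along the tool's x, y, z as a fraction of full scale, then the opening, from 0 (shut) to 1 (fully open). In form: [ax, ay, az, tx, ty, tz, fingers, ax, ay, az, tx, ty, tz, fingers, ...]. A call has 1 to 12 rows; each row is the pose to reach, as a shift and turn from the pose commanded when the call began, along the tool's axes at that moment; what a row does not reach only later rows make up. Full scale, the value 1, is 300 mm for a shift and 30 degrees for a turn. A row lasts 1/8 s, in which the tool goes at most 62.5 mm and 10.7 degrees, less where a joint would pass 70% of its speed; a pose out of reach is approached as far as the arm can. A call with a number of a shift or a turn outside -1 to 1 is refused whole. A call with a gripper value outside its range is refused whole. The fingers move at their own pace and stop on an object; FORCE is the grip in N (left out, the last holds). Time passes only in rows, so rows that repeat a pose let the fingers close. It gives the time, the measured TCP pose, the force, the opening and the grip force at its end, in the units of the state.
- telemetry.get_obs(): the state, without advancing time (a new reading comes with each control period).
- optics.get_image(name): name is "scene" or "side" or "wrist"; returns a dict with "image" (480x640x3 uint8, red, green, blue), "depth" (480x640 float32, m along the optical axis (not along the pixel's ray), 0 where there is no reading), "fx", "fy", "cx", "cy" (pixels), "dist_coeffs" ([k1, k2, p1, p2, k3] as OpenCV has them; the pictures are not rectified), "rvec" (rotation vector, rad) and "tvec" (3), from world to camera coordinates, as OpenCV has them. Camera axes: x right, y down, z forward; pixel columns grow to the right and rows downward; lengths in m; the calibration is good to about 2 mm. A picture is of the moment at which its call begins.
- ctrl.finish_job(): hands the job in; it is judged then, once.
The state is a dict: "t": time; "q": joint angles; "dq": joint speeds; "effort": joint torques, N m; "tool_pos": TCP position; "tool_rot": TCP orientation; "contact_force": force on the tool from outside, world axes, zero at the start; "wrist_torque": the same for the moment, N m; "opening": finger opening in m; "grip_force": force on a finger pad.
Only numpy, scipy, OpenCV 4.12 (cv2) and the standard library are available. Lean on these libraries where they do the work, as an engineer would, in place of code of your own. Each camera call takes 0.05 s, during which the arm holds its last target. There are 200 camera calls.

## Working session

There is one attempt and no reset: what is moved stays moved. The work goes in short steps, Python scripts to look and compute and a shell command to move; the robot and the scene stay as the last step left them, time stands still between calls to the robot, and variables do not carry over. Pictures are saved under pics/ and viewed, at most 10 in all, crops included, and the job is handed in when it is done.

```bash
mkdir -p pics; cat > h.py <<'E'
import numpy as np, cv2
from station import telemetry, optics, ctrl
from scipy.spatial.transform import Rotation as R
def grab(n,tag):
    d=optics.get_image(n); cv2.imwrite(f'pics/{tag}.png',d['image'][:,:,::-1]); np.save(f'pics/{tag}.npy',d,allow_pickle=True); return d
def load(tag): return np.load(f'pics/{tag}.npy',allow_pickle=True).item()
def pt(d,u,v,w=1):
    z=d['depth'][v-w:v+w+1,u-w:u+w+1]; z=np.median(z[z>0])
    K=np.array([[d['fx'],0,d['cx']],[0,d['fy'],d['cy']],[0,0,1]])
    p=cv2.undistortPoints(np.array([[[u,v]]],float),K,np.array(d['dist_coeffs']))[0,0]
    c=np.array([p[0]*z,p[1]*z,z]); M=cv2.Rodrigues(np.array(d['rvec'],float))[0]
    return M.T@(c-np.array(d['tvec']).ravel())
def cloud(d):
    K=np.array([[d['fx'],0,d['cx']],[0,d['fy'],d['cy']],[0,0,1]])
    v,u=np.mgrid[:480,:640]; p=cv2.undistortPoints(np.stack([u.ravel(),v.ravel()],1).astype(float)[:,None],K,np.array(d['dist_coeffs']))[:,0]
    z=d['depth'].ravel(); c=np.column_stack([p*z[:,None],z]); M=cv2.Rodrigues(np.array(d['rvec'],float))[0]
    P=(c-np.array(d['tvec']).ravel())@M; P[z<=0]=np.nan; return P.reshape(480,640,3)
E
python3 - <<'E'
from h import *
a=grab('scene','s0')['image'];b=grab('side','d0')['image']
o=telemetry.get_obs();print({k:np.round(v,3) for k,v in o.items()}); print(R.from_rotvec(o['tool_rot']).as_matrix().round(3))
E
```

```text
{'t': np.float64(0.1), 'q': array([ 0.993,  0.053,  1.614, -0.   ,  1.476, -0.119]), 'dq': array([-0.001, -0.001, -0.002, -0.002,  0.002,  0.002]), 'effort': array([ 0.0000e+00, -3.9491e+01, -3.7136e+01, -0.0000e+00,  4.0000e-03,
       -0.0000e+00]), 'tool_pos': array([0.276, 0.56 , 0.23 ]), 'tool_rot': array([-7.140e-01, -3.059e+00,  3.000e-03]), 'contact_force': array([ 0.669, -0.32 ,  0.443]), 'wrist_torque': array([ 0.006,  0.001, -0.003]), 'grip_force': np.float64(0.0), 'opening': np.float64(0.086)}
[[-0.897  0.443 -0.001]
 [ 0.443  0.897 -0.002]
 [ 0.    -0.002 -1.   ]]
```

View pics/s0.png

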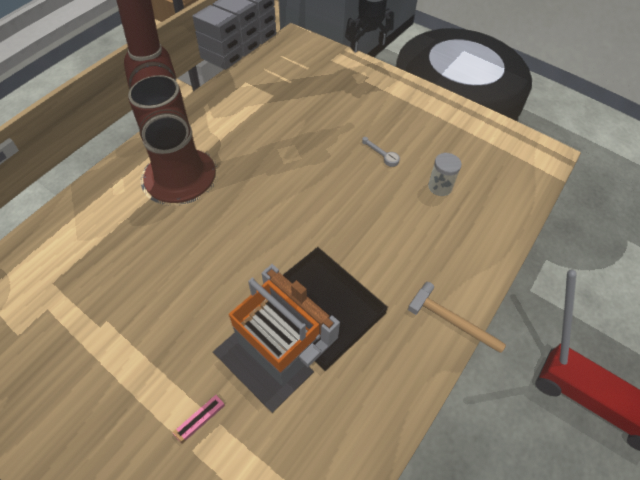

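View pics/d0.png

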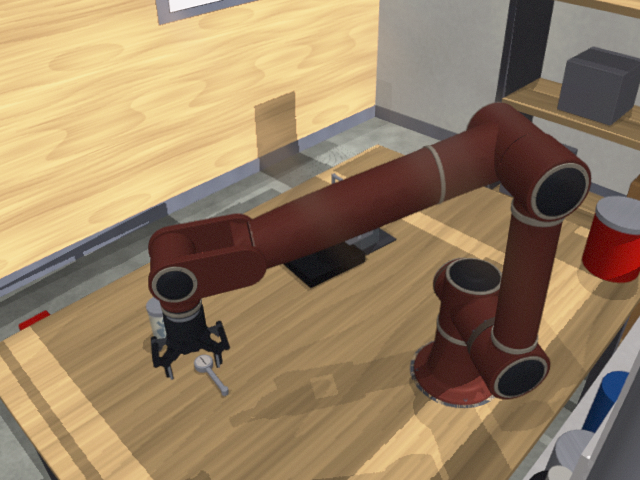

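The scene view shows the bin at about (275,325), the keeper tab at about (299,290), the black tray at (330,305), the jar at (445,175) and the gauge at (380,152). I'll enlarge the bin area.

```bash
python3 - <<'E'
from h import *
d=load('s0'); im=d['image'][235:415,205:395,::-1]
im=cv2.resize(im,(760,600*720//720//1 if 0 else 720//1))[:,:]
im=cv2.resize(d['image'][240:390,205:405,::-1],(800,600),interpolation=cv2.INTER_CUBIC); cv2.imwrite('pics/c0.png',im)
P=cloud(d)
for n,(u,v) in dict(tab=(299,288),trayR=(386,308),trayT=(318,248),trayB=(325,369),jar=(447,161),gauge1=(366,141),gauge2=(392,158),hammer=(425,295)).items(): print(n,pt(d,u,v).round(3))
E
```

```text
tab [ 0.585 -0.174  0.198]
trayR [ 0.726 -0.024  0.034]
trayT [0.496 0.017 0.035]
trayB [ 0.692 -0.223  0.008]
jar [0.639 0.425 0.105]
gauge1 [0.375 0.437 0.017]
gauge2 [0.478 0.419 0.022]
hammer [0.784 0.066 0.027]
```

View pics/c0.png

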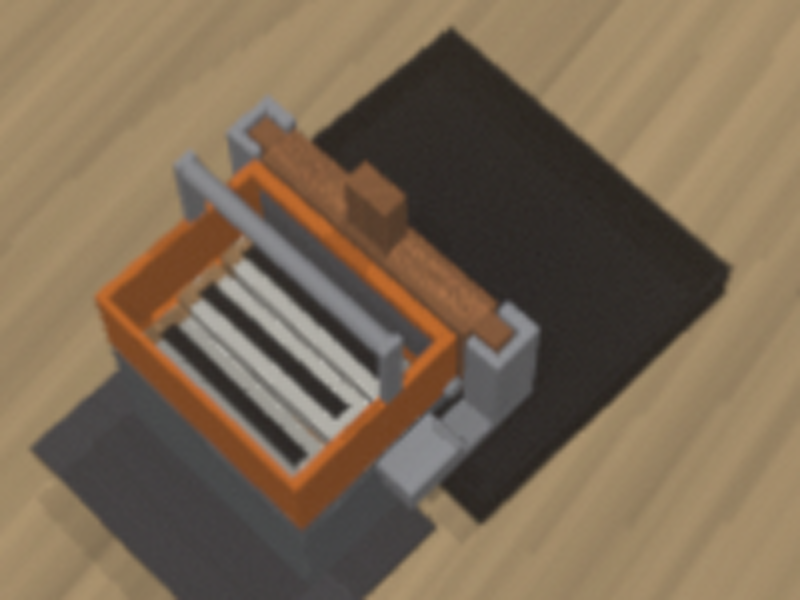

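The enlarged crop shows the post tops at about (265,110) and (510,325), the tab at (375,190), the bar from (185,160) to (390,345), and three black/white refills in the bin. Next I fit the geometry from the depth data.

```bash
cat >> h.py <<'E'
def mv(target,yawdir=None):
    """shift fractions in tool axes to world target; yaw fraction to bring tool y along yawdir"""
    o=telemetry.get_obs(); M=R.from_rotvec(o['tool_rot'])
    s=M.inv().apply(np.array(target)-o['tool_pos'])/0.3
    a=None
    if yawdir is not None:
        X=np.array([*yawdir,0]);X/=np.linalg.norm(X);Z=np.array([0,0,-1.]);T=np.column_stack([np.cross(X,Z),X,Z])
        a=(M.inv()*R.from_matrix(T)).as_rotvec()*180/np.pi/30
    return s.round(3),None if a is None else a.round(3)
E
python3 - <<'E'
from h import *
d=load('s0');P=cloud(d);im=d['image'].astype(int)
def sub(z0,z1,box):
    u0,v0,u1,v1=box;Q=P[v0:v1,u0:u1].reshape(-1,3);C=im[v0:v1,u0:u1].reshape(-1,3);k=(Q[:,2]>z0)&(Q[:,2]<z1);return Q[k],C[k]
h,c=sub(.206,.222,(245,270,310,335))
m=np.median(h,0);U,S,V=np.linalg.svd(h-h.mean(0));print('handle n',len(h),h.mean(0),V[0],(h-h.mean(0))@V[0].__abs__().max() if 0 else np.ptp((h-h.mean(0))@V[0]), h[:,2].max())
t,c=sub(.190,.204,(285,275,312,305));print('tab',len(t),t.mean(0),np.ptp(t,0))
k,c=sub(.148,.160,(262,262,340,330));print('keeper/post tops',len(k),k.mean(0));r=cv2.minAreaRect(k[:,:2].astype(np.float32)*1000);print(r)
y=V[0]*np.sign(-V[0][0]);y[2]=0;y/=np.linalg.norm(y);x=np.array([y[1],-y[0],0]);print('x',x,'y',y)
print('handle->tab in stand',(t.mean(0)-h.mean(0))@x,(t.mean(0)-h.mean(0))@y)
for u,v in((386,308),(318,248)):print('tray',(pt(d,u,v)-h.mean(0))@x,(pt(d,u,v)-h.mean(0))@y)
print('mv',mv(h.mean(0)*[1,1,0]+63e-3*x+[0,0,.3],x[:2]))
E
```

```text
handle n 464 [ 0.57644084 -0.23524345  0.21602162] [ 0.99162459 -0.12893367 -0.00753522] 0.1508116498333373 0.22101088830164178
tab 126 [ 0.58325925 -0.17428461  0.19765922] [0.03176963 0.01890729 0.0120212 ]
keeper/post tops 1267 [ 0.58670329 -0.17864139  0.15538027]
((580.4010009765625, -182.42384338378906), (55.66997528076172, 203.28517150878906), 82.85796356201172)
x [0.12893733 0.99165274 0.        ] y [-0.99165274  0.12893733  0.        ]
handle->tab in stand 0.06132914341412675 0.00109836975761243
tray 0.228513842210824 -0.1211378080797602
tray 0.2402598697196865 0.1122150626404205
mv (array([-2.002, -1.735, -0.23 ]), array([-0.003, -0.001, -0.629]))
```

```bash
python3 -m pendant '[0,0,0,-0.7,-0.6,-0.25,0.5, 0,0,0,-0.7,-0.6,-0.25,0.5, 0,0,0,-0.7,-0.6,-0.25,0.5, 0,0,0,-0.7,-0.6,-0.25,0.5, 0,0,0,-0.7,-0.6,-0.25,0.5]' 40
python3 -m pendant '[0,0,-0.629,-0.7,-0.6,0,0.5, 0,0,-0.629,-0.7,-0.6,0,0.5, 0,0,-0.629,-0.7,-0.6,0,0.5, 0,0,-0.629,-0.7,-0.6,0,0.5, 0,0,-0.629,-0.7,-0.6,0,0.5, 0,0,-0.629,-0.7,-0.6,0,0.5]'
python3 - <<'E'
from h import *
print(mv([.5838,-.174,.3],[.129,.992]))
E
```

```text
t: 0.72
tool_pos: [0.3861, 0.3038, 0.307]
tool_rot: [0.717, 3.058, 0.001]
contact_force: [1.1, 1.2, 0.1]
opening: 0.043
grip_force: 0.0
t: 1.48
tool_pos: [0.4942, 0.0494, 0.3055]
tool_rot: [-0.21, -3.133, 0.0]
contact_force: [-0.5, 0.7, -0.5]
opening: 0.0425
grip_force: 0.0
(array([-0.395, -0.698,  0.018]), array([-0.001, -0.003, -0.009]))
```

```bash
python3 -m pendant '[0,0,-0.009,-0.395,-0.698,0.02,0.5, 0,0,-0.009,-0.395,-0.698,0.02,0.5, 0,0,-0.009,-0.395,-0.698,0.02,0.5, 0,0,-0.009,-0.395,-0.698,0.02,0.5, 0,0,-0.009,-0.395,-0.698,0.02,0.5, 0,0,-0.009,-0.395,-0.698,0.02,0.5]'
python3 - <<'E'
from h import *
d=grab('wrist','w1');P=cloud(d).reshape(-1,3)
x=np.array([.129,.992,0]);y=np.array([-.992,.129,0])
P=P[np.abs(P-[.583,-.174,.2]).max(1)<.08]
t=P[(P[:,2]>.193)&(P[:,2]<.203)]; b=t[np.linalg.norm(t[:,:2]-[.583,-.174],axis=1)<.025]
print(len(b),b.mean(0),(b@x).min(),(b@x).max(),(b@y).min(),(b@y).max())
c=((b@x).min()+(b@x).max())/2*x+((b@y).min()+(b@y).max())/2*y;print(c,mv([c[0],c[1],.159],[.129,.992]))
E
```

```text
t: 2.22
tool_pos: [0.5843, -0.1701, 0.2999]
tool_rot: [-0.194, -3.135, -0.002]
contact_force: [0.7, -0.2, 0.5]
opening: 0.0429
grip_force: 0.0
793 [ 0.58036782 -0.17337613  0.19830638] -0.10500428871563298 -0.08930953483047359 -0.6139216905175674 -0.5839088598093201
[ 0.58159071 -0.17363973 -0.        ] (array([ 0.007, -0.014,  0.471]), array([ 0.001, -0.001,  0.012]))
```

View pics/w1.png

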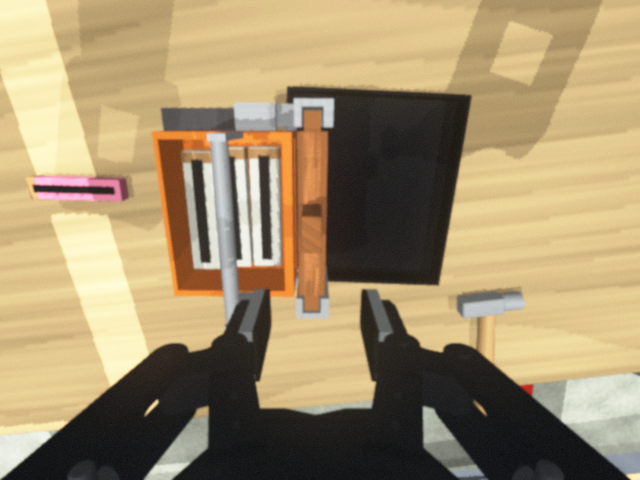

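The wrist view shows the keeper running straight up the image with its tab at (312,212). The fingers straddle it squarely. I descend, grip and lift.

```bash
python3 -m pendant '[0,0,0,0.007,-0.014,0,0.5, 0,0,0,0.007,-0.014,0.15,0.5, 0,0,0,0.007,-0.014,0.3,0.5, 0,0,0,0.007,-0.014,0.4,0.5, 0,0,0,0.007,-0.014,0.467,0.5, 0,0,0,0.007,-0.014,0.467,0.5, 0,0,0,0.007,-0.014,0.467,0, 0,0,0,0.007,-0.014,0.467,0, 0,0,0,0.007,-0.014,0.467,0, 0,0,0,0.007,-0.014,0.467,0, 0,0,0,0.007,-0.014,0.467,0]' 50
```

```text
t: 3.65
tool_pos: [0.5829, -0.1755, 0.1624]
tool_rot: [0.196, 3.132, -0.001]
contact_force: [-0.2, 1.4, 5.9]
opening: 0.0152
grip_force: 51.1
```

```bash
python3 -m pendant '[0,0,0,0,0,-0.04,0, 0,0,0,0,0,-0.08,0, 0,0,0,0,0,-0.13,0, 0,0,0,0,0,-0.18,0, 0,0,0,0,0,-0.23,0, 0,0,0,0,0,-0.29,0, 0,0,0,0,0,-0.35,0, 0,0,0,0,0,-0.35,0, 0,0,0,0,0,-0.35,0]'
python3 - <<'E'
from h import *
grab('scene','s2'); o=telemetry.get_obs(); p=o['tool_pos']; t=np.array([.576,-.235,0])+.30*np.array([.129,.992,0]); print(t,mv([t[0],t[1],p[2]],[.129,.992]))
E
```

```text
t: 4.78
tool_pos: [0.5816, -0.1752, 0.2647]
tool_rot: [-0.196, -3.135, -0.0]
contact_force: [0.5, 0.6, -1.3]
opening: 0.0154
grip_force: 50.2
[0.6147 0.0626 0.    ] (array([-0.012,  0.8  ,  0.   ]), array([ 0.001, -0.003,  0.009]))
```

```bash
python3 - <<'E'
import cv2
cv2.imwrite('pics/c2.png',cv2.resize(cv2.imread('pics/s2.png')[190:390,205:455],(750,600)))
E
```

```text
(no output)
```

View pics/c2.png

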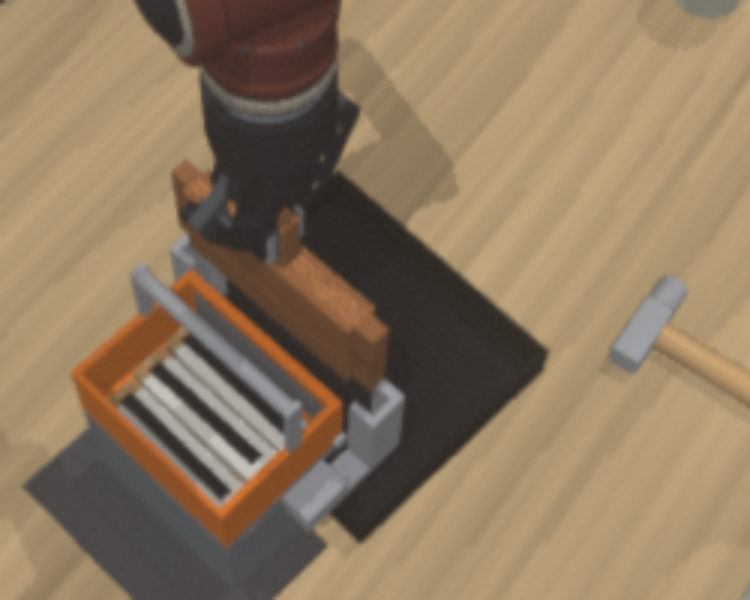

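The keeper is clear of the slots, hanging level in the grip at crop (285,290). I carry it forward past the tray edge and then lower it.

```bash
python3 -m pendant '[0,0,0,0,0.1,0,0, 0,0,0,0,0.24,0,0, 0,0,0,0,0.4,0,0, 0,0,0,0,0.56,0,0, 0,0,0,0,0.7,0,0, 0,0,0,0,0.8,0,0, 0,0,0,0,0.8,0.15,0, 0,0,0,0,0.8,0.3,0, 0,0,0,0,0.8,0.45,0, 0,0,0,0,0.8,0.53,0, 0,0,0,0,0.8,0.57,0, 0,0,0,0,0.8,0.57,0]'
python3 - <<'E'
from h import *
d=grab('scene','s3');cv2.imwrite('pics/c3.png',cv2.resize(cv2.imread('pics/s3.png')[190:390,205:455],(750,600)))
o=telemetry.get_obs();print(o['tool_pos'],o['contact_force'])
E
```

```text
t: 6.32
tool_pos: [0.611, 0.0629, 0.0931]
tool_rot: [-0.196, -3.133, 0.0]
contact_force: [-0.4, 0.3, -2.2]
opening: 0.0154
grip_force: 50.0
[0.61194092 0.06284843 0.09460743] [-0.80039836  0.17515465 -1.7223085 ]
```

View pics/c3.png

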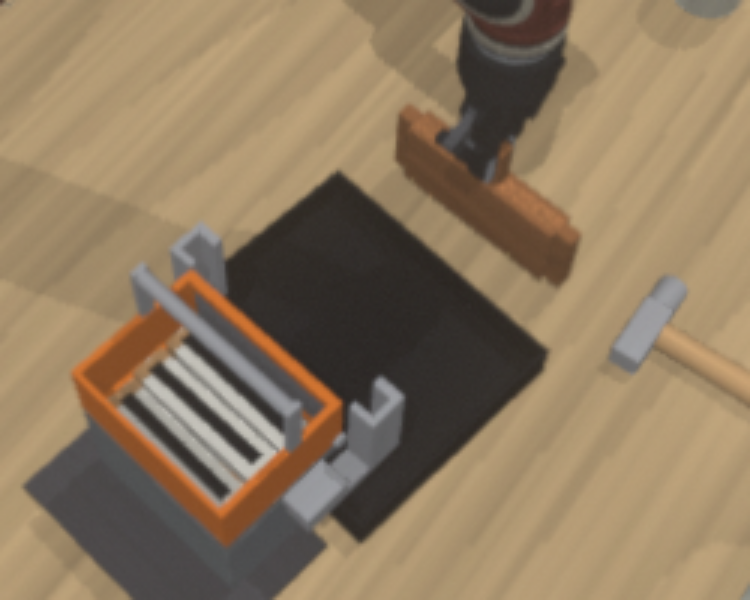

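The keeper is over bare counter at (485,195), clear of the tray and the hammer. I lower the last centimetre in small steps.

```bash
python3 -m pendant '[0,0,0,0,0,0.02,0, 0,0,0,0,0,0.033,0, 0,0,0,0,0,0.04,0, 0,0,0,0,0,0.044,0, 0,0,0,0,0,0.044,0]'
```

```text
t: 7.0
tool_pos: [0.6116, 0.0629, 0.081]
tool_rot: [-0.196, -3.135, 0.0]
contact_force: [0.4, 0.4, -1.8]
opening: 0.0157
grip_force: 50.1
```

```bash
python3 -m pendant '[0,0,0,0,0,0.004,0, 0,0,0,0,0,0.006,0, 0,0,0,0,0,0.006,0]'; python3 -m pendant '[0,0,0,0,0,0.003,0, 0,0,0,0,0,0.005,0, 0,0,0,0,0,0.005,0]'
```

```text
t: 7.38
tool_pos: [0.6121, 0.0629, 0.0806]
tool_rot: [0.196, 3.135, 0.0]
contact_force: [-4.0, 0.5, 4.9]
opening: 0.0157
grip_force: 51.3
t: 7.75
tool_pos: [0.6123, 0.063, 0.0805]
tool_rot: [0.196, 3.134, 0.0]
contact_force: [-7.1, 0.4, 11.6]
opening: 0.0157
grip_force: 52.0
```

```bash
python3 -m pendant '[0,0,0,0,0,-0.008,0.1, 0,0,0,0,0,-0.008,0.3, 0,0,0,0,0,-0.008,0.5, 0,0,0,0,0,-0.008,0.5, 0,0,0,0,0,-0.1,0.5, 0,0,0,0,0,-0.25,0.5, 0,0,0,0,0,-0.45,0.5, 0,0,0,0,0,-0.65,0.5, 0,0,0,0,0,-0.7,0.5, 0,0,0,0,0,-0.7,0.5]'
python3 - <<'E'
from h import *
d=grab('scene','s4');P=cloud(d)[190:300,330:420].reshape(-1,3);k=P[(P[:,2]>.06)&(P[:,2]<.125)&(abs(P[:,1]-.063)<.06)];x=np.array([.129,.992,0])
q=k[k[:,2]<.077];print('body z',np.percentile(q[:,2],[50,95]),'tab max',k[:,2].max(),k[:,:2].mean(0))
h=np.array([.576,-.235,0]);print(mv([h[0],h[1],.27],[.129,.992]))
E
```

```text
t: 9.0
tool_pos: [0.6122, 0.0628, 0.289]
tool_rot: [0.196, 3.133, 0.0]
contact_force: [-0.4, 0.4, -0.1]
opening: 0.0427
grip_force: 0.0
body z [0.07194905 0.07552966] tab max 0.12076672161181844 [0.61491525 0.05824323]
(array([-0.007, -1.   ,  0.055]), array([-0.   , -0.002,  0.009]))
```

```bash
python3 -m pendant '[0,0,0,0,-0.2,0,0.5, 0,0,0,0,-0.4,0,0.5, 0,0,0,0,-0.6,0,0.5, 0,0,0,0,-0.8,0,0.5, 0,0,0,0,-1,0,0.5, 0,0,0,0,-1,0,0.5, 0,0,0,0,-1,0,0.5]'
python3 - <<'E'
from h import *
d=grab('wrist','w5');P=cloud(d).reshape(-1,3);x=np.array([.129,.992,0]);y=np.array([-.992,.129,0])
b=P[(P[:,2]>.205)&(P[:,2]<.222)&(np.abs(P[:,:2]-[.574,-.2365]).max(1)<.09)];s=b-[.574,-.2365,0]
X=s@x;print(len(b),np.percentile(X,[2,50,98]),np.percentile(s@y,[1,99]),b[:,2].max(),np.polyfit(s@y,X,1))
print(mv([.574,-.2365,.2],[.129,.992]))
E
```

```text
t: 9.93
tool_pos: [0.5735, -0.2342, 0.2849]
tool_rot: [-0.196, -3.132, -0.004]
contact_force: [-0.1, -0.0, 0.2]
opening: 0.0427
grip_force: 0.0
3586 [-0.0039943   0.0015947   0.00721217] [-0.07176074  0.07539567] 0.21830469000635205 [0.00156928 0.00157839]
(array([-0.002, -0.01 ,  0.285]), array([ 0.003, -0.006,  0.01 ]))
```

View pics/w5.png

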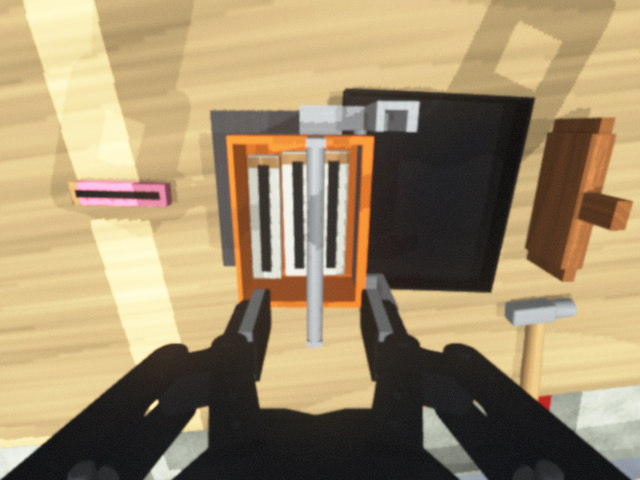

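The wrist view shows the keeper standing clear at (575,200) and the bar at u≈315, midway between the fingers. I descend onto the bar and grip it lightly.

```bash
python3 -m pendant '[0,0,0,0,-0.003,0.1,0.5, 0,0,0,0,-0.003,0.2,0.5, 0,0,0,0,-0.003,0.27,0.5, 0,0,0,0,-0.003,0.302,0.5, 0,0,0,0,-0.003,0.302,0.5, 0,0,0,0,-0.003,0.302,0, 0,0,0,0,-0.003,0.302,0, 0,0,0,0,-0.003,0.302,0, 0,0,0,0,-0.003,0.302,0, 0,0,0,0,-0.003,0.302,0]' 30
python3 - <<'E'
import numpy as np
for t in np.r_[0:.71:.05]: print(round(t,2),*(np.round([(-45*np.cos(t)+110*np.sin(t)+45)/300,-(45*np.sin(t)+110*np.cos(t)-110)/300],3)))
E
```

```text
t: 11.22
tool_pos: [0.5751, -0.2347, 0.1988]
tool_rot: [0.195, 3.133, 0.003]
contact_force: [0.9, 4.7, 2.9]
opening: 0.0106
grip_force: 29.4
0.0 0.0 -0.0
0.05 0.019 -0.007
0.1 0.037 -0.013
0.15 0.056 -0.018
0.2 0.076 -0.022
0.25 0.095 -0.026
0.3 0.115 -0.028
0.35 0.135 -0.029
0.4 0.155 -0.029
0.45 0.174 -0.029
0.5 0.194 -0.027
0.55 0.214 -0.024
0.6 0.233 -0.021
0.65 0.252 -0.016
0.7 0.271 -0.01
```

```bash
python3 -m pendant '[0,0,0,0,0.019,-0.007,0, 0,0,0,0,0.037,-0.013,0, 0,0,0,0,0.056,-0.018,0, 0,0,0,0,0.076,-0.022,0, 0,0,0,0,0.095,-0.026,0, 0,0,0,0,0.115,-0.028,0, 0,0,0,0,0.135,-0.029,0, 0,0,0,0,0.155,-0.029,0, 0,0,0,0,0.174,-0.029,0, 0,0,0,0,0.194,-0.027,0, 0,0,0,0,0.214,-0.024,0, 0,0,0,0,0.233,-0.021,0]'
python3 -m pendant '[0,0,0,0,0.01,0.002,0, 0,0,0,0,0.019,0.005,0, 0,0,0,0,0.019,0.005,0, 0,0,0,0,0.019,0.005,0, 0,0,0,0,0.019,0.005,0, 0,0,0,0,0.019,0.005,0, 0,0,0,0,0.019,0.005,0, 0,0,0,0,0.019,0.005,0, 0,0,0,0,0.019,0.005,0, 0,0,0,0,0.019,0.005,0]'
python3 -m pendant '[0,0,0,0,0,0,0, 0,0,0,0,0,0,0, 0,0,0,0,0,0,0, 0,0,0,0,0,0,0, 0,0,0,0,0,0,0, 0,0,0,0,0,0,0, 0,0,0,0,0,0,0, 0,0,0,0,0,0,0]'
python3 - <<'E'
from h import *
d=grab('scene','s6');cv2.imwrite('pics/c6.png',cv2.resize(cv2.imread('pics/s6.png')[210:390,205:430],(750,600)))
E
```

```text
t: 12.72
tool_pos: [0.5839, -0.1692, 0.2069]
tool_rot: [0.197, 3.131, -0.011]
contact_force: [-1.3, -4.8, 7.3]
opening: 0.0108
grip_force: 31.0
t: 13.98
tool_pos: [0.5847, -0.163, 0.2054]
tool_rot: [0.197, 3.131, -0.009]
contact_force: [-2.0, -3.0, 6.2]
opening: 0.0103
grip_force: 31.1
t: 14.98
tool_pos: [0.5847, -0.163, 0.2054]
tool_rot: [0.197, 3.131, -0.009]
contact_force: [-1.3, -3.5, 7.5]
opening: 0.0108
grip_force: 31.1
```

View pics/c6.png

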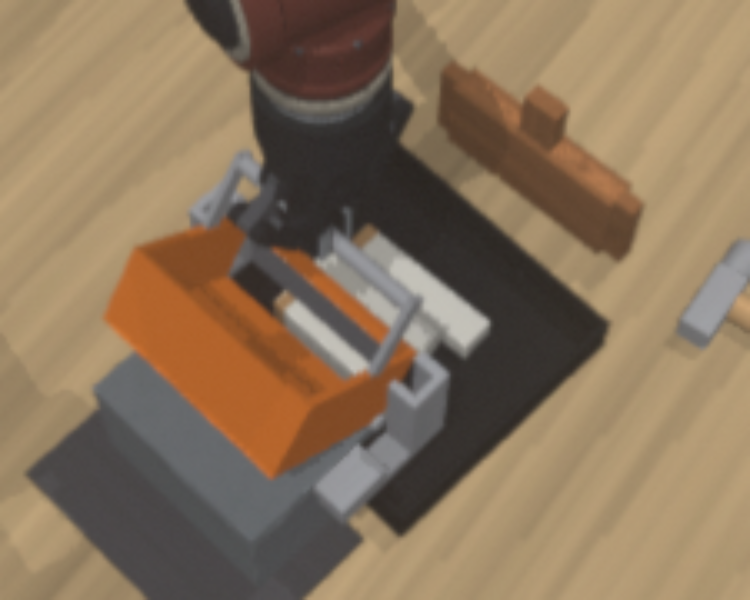

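Two refills are out in the tray, at (410,290). A third still shows at the bin's front, at (325,335), with its orange end at (285,300). I wait a second and look from the wrist.

```bash
python3 -m pendant '[0,0,0,0,0,0,0, 0,0,0,0,0,0,0, 0,0,0,0,0,0,0, 0,0,0,0,0,0,0, 0,0,0,0,0,0,0, 0,0,0,0,0,0,0, 0,0,0,0,0,0,0, 0,0,0,0,0,0,0]' >/dev/null
python3 - <<'E'
from h import *
a=load('s6');b=grab('scene','s7');w=grab('wrist','w7');s=grab('side','d7')
df=np.abs(a['image'].astype(int)-b['image']).max(2);v,u=np.where(df>40);print(len(v),(u.min(),u.max(),v.min(),v.max()) if len(v) else '')
c=lambda n,y0,y1,x0,x1,s:cv2.resize(cv2.imread(n)[y0:y1,x0:x1],s)
i=np.hstack([c('pics/w7.png',60,330,160,560,(500,337)),c('pics/s7.png',255,335,270,340,(300,337))]);cv2.imwrite('pics/c7.png',i)
d=b
for U,V in((275,290),(325,335),(365,375),(440,290),(410,330)):
    u,v=round(205+U*.3),round(210+V*.3);print(U,V,pt(d,u,v,0).round(3))
E
```

```text
0 
275 290 [ 0.513 -0.129  0.01 ]
325 335 [ 0.569 -0.146  0.034]
365 375 [ 0.65  -0.21   0.182]
440 290 [ 0.614 -0.066  0.029]
410 330 [ 0.615 -0.105  0.027]
```

View pics/c7.png

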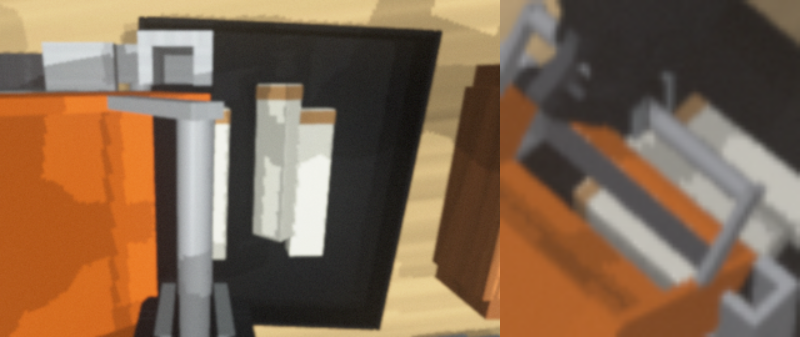

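All three refills lie in the tray. The third is at z≈0.034, seen through the open front at (220,190). I tip the bin back along the same arc, ending with a slight push onto the stop.

```bash
python3 -m pendant '[0,0,0,0,-0.019,-0.005,0, 0,0,0,0,-0.058,-0.011,0, 0,0,0,0,-0.097,-0.013,0, 0,0,0,0,-0.137,-0.012,0, 0,0,0,0,-0.176,-0.006,0, 0,0,0,0,-0.215,0.003,0, 0,0,0,0,-0.233,0.009,0, 0,0,0,0,-0.252,0.016,0, 0,0,0,0,-0.257,0.018,0, 0,0,0,0,-0.262,0.018,0, 0,0,0,0,-0.262,0.018,0, 0,0,0,0,-0.262,0.018,0]'
```

```text
t: 17.68
tool_pos: [0.575, -0.2347, 0.1978]
tool_rot: [0.193, 3.134, 0.013]
contact_force: [3.6, 15.5, 10.1]
opening: 0.0105
grip_force: 33.0
```

```bash
python3 -m pendant '[0,0,0,0,0,0,0.2, 0,0,0,0,0.005,0,0.5, 0,0,0,0,0.01,0,0.5, 0,0,0,0,0.01,-0.05,0.5, 0,0,0,0,0.01,-0.15,0.5, 0,0,0,0,0.01,-0.3,0.5, 0,0,0,0,0.01,-0.45,0.5, 0,0,0,0,0.01,-0.45,0.5]'
python3 -m pendant '[0,0,0,0.2,0,0,0.5, 0,0,0,0.4,0,0,0.5, 0,0,0,0.6,0,0,0.5, 0,0,0,0.6,0,0,0.5, 0,0,0,0.6,0,0,0.5]'
python3 - <<'E'
from h import *
d=grab('scene','s8');P=cloud(d);x=np.array([.129,.992,0]);y=np.array([-.992,.129,0])
Q=P[265:340,240:315].reshape(-1,3);b=Q[(Q[:,2]>.204)&(Q[:,2]<.225)];print(len(b),b.mean(0),b[:,2].max())
cv2.imwrite('pics/c8.png',cv2.resize(cv2.imread('pics/s8.png')[130:400,200:480],(620,600)))
E
```

```text
t: 18.68
tool_pos: [0.5757, -0.2371, 0.3388]
tool_rot: [0.196, 3.126, -0.008]
contact_force: [-0.5, -0.4, 0.4]
opening: 0.0431
grip_force: 0.0
t: 19.3
tool_pos: [0.3955, -0.2135, 0.3316]
tool_rot: [0.197, 3.135, -0.001]
contact_force: [0.6, -1.1, -0.3]
opening: 0.0425
grip_force: 0.0
466 [ 0.57702429 -0.23529257  0.21593706] 0.221246529066329
```

View pics/c8.png

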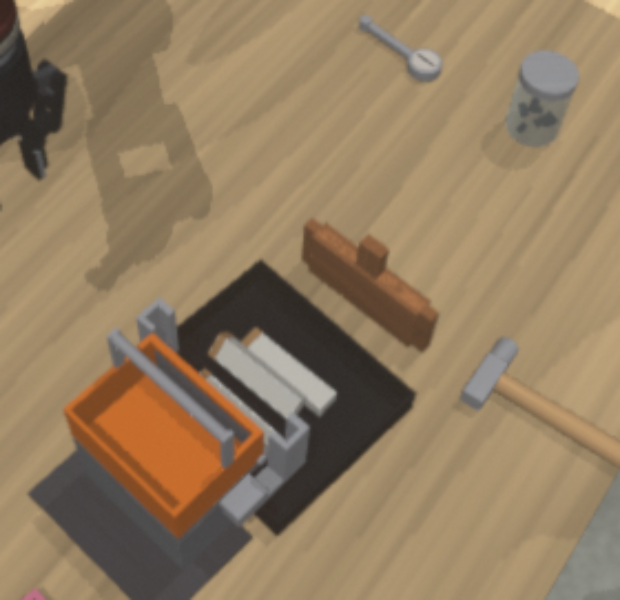

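The bin is empty and upright, with the handle back at its starting position within 1 mm. The three refills are in the tray near (265,375), the keeper stands at (370,280), and the jar and gauge are untouched. I'm handing in.

```bash
python3 -c "
from station import ctrl;print(ctrl.finish_job())"
```

```text
the job is handed in; nothing more can be done
None
```

I handed the job in at about 19 s: the keeper stands upright on the bare counter, all three refills are in the tray after a tip of about 0.65 rad (37°), the bin is back fully upright, and the jar and gauge were left untouched.

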